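# Take the pile apart and rebuild the spice rack

## Robot

A 6-joint arm with a two-finger parallel gripper is mounted at the origin on a cart in front of the work surface, level with it; the furniture and walls round the work are solid. World frame = base frame: x ahead of the robot, y to its left, z up, the work surface at z = 0. Lengths are in m, angles in degrees, forces in N, time in s.
With the tool pointing down it reaches from about 0.35 to 0.875 m from the base axis. Payload 4.2 kg.
Tool frame: the origin (TCP) lies between the finger pads; the fingertips stand 25 mm ahead of it and the grasp point (between the pads) lies 6 mm ahead of it (r.tips_ahead is the distance from the TCP to the fingertips, in m); z points along the fingers, y is the direction in which the jaws open and shut (so a half turn about z gives the same grasp; the last joint's range is limited). The gripper opens to 87 mm and grips with 3 to 60 N. Pads are 19 mm wide; open, the fingers measure 117 mm over their backs; the gripper's body (75 mm by 190 mm) begins 51 mm behind the grasp point.
Start: joints at [-57.72, 22.042, 0.453, 0, -68.411, -14.817], TCP at [0.188, -0.596, 0.248] pointing down, gripper open.
Joint ranges: [-179.83, 179.83], [-69.29, 118.12], [-61.27, 80.66], [-181.25, 117.63], [-171.15, -9.14], [-177.46, 177.46]. Speed limits (degrees/s): [159.86, 159.86, 180, 180, 180, 180].

## Interface

Orientations are given as a 3x3 rotation matrix whose columns are the frame's x, y, z axes.
In Python, from station import r, vision, finish_job gives the robot as it stands.
- The arm moves only by the shell command python3 -m jog 'ROWS'. ROWS is a JSON object of lists of equal length, an entry for each row: "rot": the turn, a rotation vector about the world's x, y, z in degrees, a list of three; "delta_pos": the shift along the world's x, y, z in mm, a list of three; "grip": the opening in per cent of the stroke, from 0 (shut) to 100 (fully open). A call has 1 to 10 rows; each row shifts and turns the commanded pose from where the row before left it; what a row does not reach is not made up. A row lasts 1/12 s, in which the tool goes at most 41.7 mm and 7.16 degrees, less where a joint would pass 70% of its speed; a pose out of reach is approached as far as the arm can. A call with a gripper value outside its range is refused whole. The fingers move at their own pace and stop on an object; the grip force is fixed at half the most. Time passes only in rows, so rows that do not move let the fingers close. It gives the time, the measured TCP pose, the force and the opening at its end, in the units of the state.
- r.sense(): the state, without advancing time (a new reading comes with each control period).
- vision.capture(name): name is "side" or "top"; returns a dict with "frame" (384x512x3 uint8, red, green, blue), "K" (3x3 intrinsics, pixels), "xyz" and "orientation" of the camera in the world. Camera axes: x right, y up, looking along -z (the intrinsics and any distortion apply to the point x, -y, -z); pixel columns grow to the right and rows downward; lengths in m; the calibration is good to about 2 mm. A picture is of the moment at which its call begins. There is no depth.
- finish_job(): hands the job in, once; it reports no verdict.
The state is a dict: "time_s": time; "joints": joint angles; "joint_velocities": joint speeds; "effort": joint torques, N m; "tcp_pos": TCP position; "ee_rot": TCP orientation; "wrist_force": force on the tool from outside, world axes, zero at the start; "moment": the same for the moment, N m; "gripper_width": opening from 0.0 (shut) to 1.0 (fully open).
Only numpy, scipy, OpenCV 4.12 (cv2) and the standard library are available. Lean on these libraries where they do the work, as an engineer would, in place of code of your own. Each camera call takes 0.05 s, during which the arm holds its last target. There are 200 camera calls.

## Task

Take the pile on the loose rack shelf apart: first stand the red-capped spice jar in the middle of the red coaster and the salt shaker in the middle of the blue coaster, then lay the green tin flat and straight on the floor of the rack base, centred between its two end rails with the lid up. Last, set the emptied shelf on the base over the tin, with all four legs fully down in the base's sockets. Keep everything upright as you move it, and do not disturb the timer, the white cap and the wooden clothes peg that lie between the things.

Things in the scene. Friction and masses are not known exactly. Their poses are not given: they have to be found in the camera images.
- spice_jar: Spice jar with a red screw cap, upright, at most 45 mm across, 106 mm tall. Origin: centre of its underside; z up. At the start it stands on one half of the tin (which half varies), beside the salt shaker, axes 58 mm apart along the tin's long axis.
- salt_shaker: Salt shaker, clear with grey contents and a domed grey top, upright, at most 44 mm across, 90 mm tall. Origin: centre of its underside; z up. At the start it stands on the other half of the tin.
- tin: Flat green metal tin with a closed lid (fixed to it) and a brass line round it, 108 mm (x) by 50 mm (y) by 34 mm (z). Origin: centre of its underside; x along its length, z up. The lid is the upper 14 mm; the body below is 1 mm narrower all round. At the start it lies lengthwise on the shelf, 66 mm above the worktop.
- rack_shelf: Loose wooden shelf, about 0.3 kg, deck 168 (x) by 62 mm (y), on four round steel legs 10 mm thick at x = +-73, y = +-21 mm, feet tapered. Deck top at z = 66 mm; straight side faces 62 mm apart from z = 46 to 66 mm, open below. Origin: under the deck's centre, level with the feet; x along the length, z up. Fits either way round. At the start it stands on the worktop under the tin and jars.
- rack_base: Rack base, fixed, 168 (x) by 62 mm (y): a dark end rail at each end (22 mm along x, 26 mm high), between them an open floor 124 mm long, top at z = 8 mm. Each rail has two square sockets from above, 14 mm wide, 2 mm chamfer, bottom at z = 6 mm, centred at x = +-73, y = +-21 mm. Fully home, the shelf's origin is 6 mm above the base's. Origin: centre of the underside; x along length, z up.
- coaster_red: Round red coaster with a thin white ring, fixed, 96 mm across, 6 mm thick; place of the spice jar. Origin: centre of the underside.
- coaster_blue: Round blue coaster with a thin white ring, fixed, 96 mm across, 6 mm thick; place of the salt shaker. Origin: centre of the underside.
- timer: Bystander: small green kitchen timer standing on the worktop, 26 x 64 x 54 mm, not to be disturbed. Origin: centre of its underside.
- white_cap: Bystander: white screw cap on the worktop, 34 mm across, 30 mm tall, not to be disturbed. Origin: centre of its underside.
- clothes_peg: Bystander: wooden clothes peg lying on the worktop, 15 (x) x 72 (y) x 12 mm, not to be disturbed. Origin: centre of its underside.
Mind the look-alikes: they are no part of the job. What is shaped like the salt_shaker but pink or purple is not meant.

How it is judged (in metres and radians):
On the way, in this order (a step that is already met when the one before it is completed fails the run):
1. the spice jar stands on the red coaster and the salt shaker on the blue one (horizontal distance between spice_jar and coaster_red below 0.015 m and z of spice_jar in the frame of coaster_red between 0.002 and 0.01 m and angle between each of spice_jar, salt_shaker's own z axis and vertical below 0.15 rad and linear speed of each of spice_jar, salt_shaker below 0.02 m/s and horizontal distance between salt_shaker and coaster_blue below 0.015 m and z of salt_shaker in the frame of coaster_blue between 0.002 and 0.01 m), for 0.2 s.
2. the tin lies on the floor of the rack base (x of tin in the frame of rack_base between -0.012 and 0.012 m and y of tin in the frame of rack_base between -0.01 and 0.01 m and z of tin in the frame of rack_base between 0.005 and 0.011 m and angle between the x axis of tin and the x axis of rack_base, either way round below 0.15 rad and angle between tin's own z axis and vertical below 0.1 rad and linear speed of tin below 0.02 m/s), for 0.2 s.
3. the shelf is home in the base's sockets (horizontal distance between rack_shelf and rack_base below 0.005 m and z of rack_shelf in the frame of rack_base between 0.002 and 0.01 m and angle between the x axis of rack_shelf and the x axis of rack_base, either way round below 0.06 rad and angle between rack_shelf's own z axis and vertical below 0.05 rad and linear speed of rack_shelf below 0.02 m/s), for 0.2 s.
At the end, for the whole second after the job is handed in: Jar on red, shaker on blue coaster, upright, within 15 mm of centre; tin flat on the base floor, lid up, within 12 mm along, 10 mm across and 0.15 rad; shelf level over it within 5 mm and 0.06 rad, feet within 4 mm of the socket bottoms; all at rest (all of step 1 and all of step 2 and all of step 3); the robot touches nothing.
It fails at once if a jar, the tin or the shelf is tipped by more than 0.6 rad (angle between any of spice_jar, salt_shaker, tin, rack_shelf's own z axis and vertical above 0.6 rad).
It fails at once if the timer, the cap or the wooden clothes peg is moved by more than 30 mm (distance of any of timer, white_cap, clothes_peg from where it was at the start of the episode above 0.03 m).
It also fails if it takes over 138 s, if anything falls off the work surface, if the arm or the gripper's body presses on something with over 40 N, if the wrist force passes 120 N, or if a joint passes its speed limit or range.

## Working session

There is one attempt and no reset: what is moved stays moved. The work goes in short steps, Python scripts to look and compute and a shell command to move; the robot and the scene stay as the last step left them, time stands still between calls to the robot, and variables do not carry over. Pictures are saved under pics/ and viewed, about 12 in all and at most 16, crops included, and the job is handed in when it is done.

```bash
mkdir -p pics; ls
python3 - <<'E'
from station import r,vision
import cv2,numpy as np
print(r.sense())
for n in ("side","top"):
    c=vision.capture(n); print(n,c["K"],c["xyz"],c["orientation"],[k for k in c])
    cv2.imwrite(f"pics/{n}0.png",c["frame"][:,:,::-1])
E
```

```text
pics
{'time_s': 0.0, 'joints': array([-5.77182601e+01,  2.20915656e+01,  3.79398052e-01, -2.71430594e-02,
       -6.84113453e+01, -1.48156705e+01]), 'joint_velocities': array([ 0.03968715, -0.03679303, -0.00225307,  0.05048376, -0.00318635,
       -0.04532066]), 'effort': array([ 5.06117049e-04, -3.90663028e+01,  1.87406445e+01,  4.21992078e+00,
        1.09643737e-02, -1.79293561e-04]), 'tcp_pos': array([ 0.18742654, -0.59566105,  0.24645325]), 'ee_rot': array([[-9.53947257e-01, -2.99973372e-01, -7.78889060e-04],
       [-2.99974357e-01,  9.53945046e-01,  2.05773411e-03],
       [ 1.25751922e-04,  2.19661655e-03, -9.99997580e-01]]), 'wrist_force': array([-0.28459614,  0.17744496, -0.30686946]), 'moment': array([-0.00961792,  0.02845474, -0.0225632 ]), 'gripper_width': 0.999373194159288}
side [[402.61807702   0.         255.56781172]
 [  0.         402.61807702 193.63935925]
 [  0.           0.           1.        ]] [ 0.42531737 -1.14566895  0.78913029] [[ 0.99793957  0.02321828 -0.05981234]
 [-0.0625027   0.56235983 -0.82452703]
 [ 0.01449196  0.82656659  0.56265234]] ['frame', 'K', 'xyz', 'orientation']
top [[366.5290285    0.         258.45996204]
 [  0.         366.5290285  193.75490983]
 [  0.           0.           1.        ]] [ 0.37522481 -0.11927893  1.10062234] [[-0.00911103  0.98774675 -0.15579909]
 [-0.99995074 -0.00961308 -0.00246924]
 [-0.00393669  0.15576892  0.98778568]] ['frame', 'K', 'xyz', 'orientation']
```

View pics/side0.png

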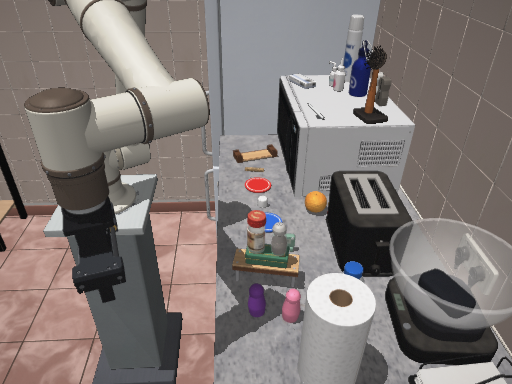

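View pics/top0.png

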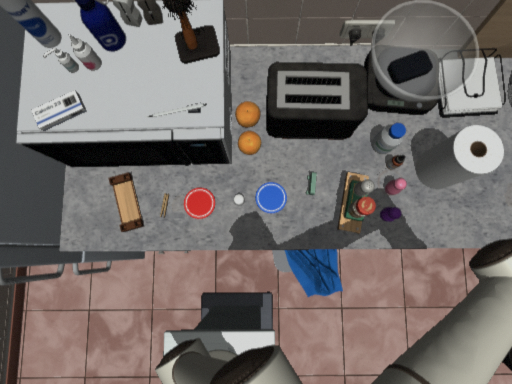

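The side view shows the pile at about (265,245). In the top view the order is base (127,201), peg (165,205), red coaster (200,203), cap (238,200), blue coaster (271,197), timer (312,182), pile (355,200). Next I'll take enlarged crops and colour masks.

```bash
cat > h.py <<'E'
import numpy as np,cv2
from station import r,vision
def ray(c,uv):
    u,v=uv;K=c["K"]
    d=np.array([(u-K[0,2])/K[0,0],-(v-K[1,2])/K[1,1],-1.]);d=np.array(c["orientation"])@d
    return np.array(c["xyz"]),d/np.linalg.norm(d)
def plane(c,uv,z):
    o,d=ray(c,uv);return o+d*(z-o[2])/d[2]
def tri(c1,p1,c2,p2):
    o1,d1=ray(c1,p1);o2,d2=ray(c2,p2)
    t=np.linalg.lstsq(np.c_[d1,-d2],o2-o1,rcond=None)[0]
    a,b=o1+t[0]*d1,o2+t[1]*d2
    return (a+b)/2,np.linalg.norm(a-b)
def proj(c,p):
    q=np.array(c["orientation"]).T@(np.array(p)-c["xyz"]);K=c["K"]
    return np.array([K[0,2]+K[0,0]*q[0]/-q[2],K[1,2]+K[1,1]*q[1]/q[2]])
def hsv(c): return cv2.cvtColor(c["frame"],cv2.COLOR_RGB2HSV)
def blobs(c,lo,hi,roi,amin=15):
    m=cv2.inRange(hsv(c),lo,hi);x0,y0,x1,y1=roi;k=np.zeros_like(m);k[y0:y1,x0:x1]=m[y0:y1,x0:x1]
    cs,_=cv2.findContours(k,cv2.RETR_EXTERNAL,cv2.CHAIN_APPROX_NONE)
    return sorted([q for q in cs if cv2.contourArea(q)>=amin],key=cv2.contourArea,reverse=True)
def crop(c,roi,f,name):
    x0,y0,x1,y1=roi
    cv2.imwrite("pics/"+name,cv2.resize(c["frame"][y0:y1,x0:x1,::-1],None,fx=f,fy=f,interpolation=cv2.INTER_CUBIC))
E
python3 - <<'E'
from h import *
s=vision.capture("side");t=vision.capture("top")
a=cv2.resize(t["frame"][160:250,310:410,::-1],None,fx=4,fy=4,interpolation=2)
b=cv2.resize(s["frame"][200:290,225:325,::-1],None,fx=4,fy=4,interpolation=2)
d=cv2.resize(t["frame"][160:240,95:295,::-1],None,fx=4,fy=4,interpolation=2)
d2=d[:, :800]
cv2.imwrite("pics/c1.png",np.vstack([np.hstack([a,b])[:280],d2]) if False else np.hstack([a,b]))
cv2.imwrite("pics/c2.png",d2)
for n,lo,hi in (("red",(0,150,90),(8,255,255)),("red2",(172,150,90),(180,255,255)),("blue",(105,150,90),(125,255,255)),("green",(60,60,30),(90,255,255)),("white",(0,0,200),(180,40,255))):
  for cn,c,roi in (("top",t,(95,160,420,245)),("side",s,(225,140,325,290))):
    for q in blobs(c,lo,hi,roi)[:4]:
        e=cv2.minAreaRect(q);print(n,cn,cv2.contourArea(q),np.round(e[0],1),np.round(e[1],1),round(e[2]),"z0/6:",np.round(plane(c,e[0],.006),3))
E
```

```text
red top 437.5 [199.  202.5] [23. 24.] 90 z0/6: [0.523 0.063 0.006]
red top 216.5 [366. 205.] [17. 17.] 63 z0/6: [ 0.511 -0.439  0.006]
red side 198.5 [256.5 219. ] [16. 17.] 90 z0/6: [ 0.503 -0.141  0.006]
red side 178.5 [257.5 185.5] [13. 25.] 90 z0/6: [0.519 0.053 0.006]
blue top 422.5 [270.5 197.5] [23. 23.] 90 z0/6: [ 0.536 -0.153  0.006]
blue side 108.0 [271.7 221.4] [12.5 14.2] 4 z0/6: [ 0.55  -0.155  0.006]
green top 107.0 [354.  200.5] [39. 18.] 90 z0/6: [ 0.525 -0.404  0.006]
green top 22.0 [355.1 196.6] [5.6 8.1] 60 z0/6: [ 0.536 -0.408  0.006]
green side 197.0 [266.6 251.7] [42.3 16.1] 6 z0/6: [ 0.522 -0.293  0.006]
green side 118.5 [265.9 263. ] [40.5  4.1] 6 z0/6: [ 0.516 -0.339  0.006]
green side 40.0 [267.  249.5] [ 7. 10.] 90 z0/6: [ 0.524 -0.284  0.006]
white top 38.0 [238.5 199.5] [7. 7.] 90 z0/6: [ 0.531 -0.056  0.006]
white side 161.5 [316.  281.5] [15. 16.] 90 z0/6: [ 0.642 -0.414  0.006]
white side 30.5 [262.  198.5] [5. 8.] 90 z0/6: [ 0.529 -0.028  0.006]
white side 16.5 [278.  225.5] [5. 6.] 90 z0/6: [ 0.567 -0.176  0.006]
```

View pics/c1.png

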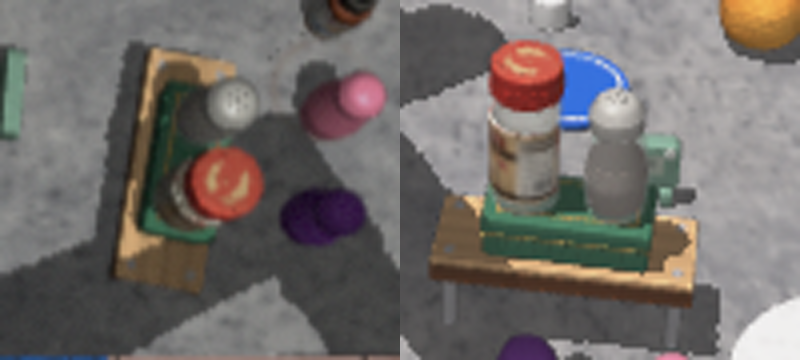

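View pics/c2.png

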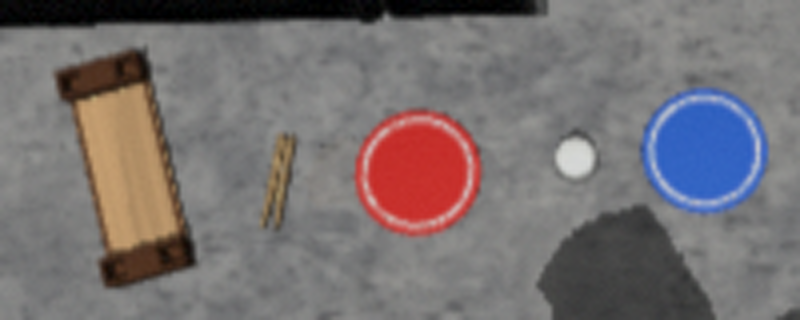

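The crops show the deck corners, the jar on the near half and the shaker on the far half of the tin. The base is about 14° off in yaw. I need finer corners for the base and shelf, so I'll magnify those.

Run:
```python
from h import *
s=vision.capture("side");t=vision.capture("top")
def z(c,x0,y0,w,h,f):
    im=c["frame"][y0:y0+h,x0:x0+w,::-1];im=np.clip(im.astype(float)*1.5,0,255).astype(np.uint8)
    return cv2.resize(im,None,fx=f,fy=f,interpolation=cv2.INTER_CUBIC)
A=z(t,105,168,45,70,8); B=z(s,228,138,54,32,8)
W=np.zeros((560,800,3),np.uint8);W[:560,:360]=A;W[:256,365:365+432]=B
cv2.imwrite("pics/c3.png",W)
```

```text
(no output)
```

View pics/c3.png

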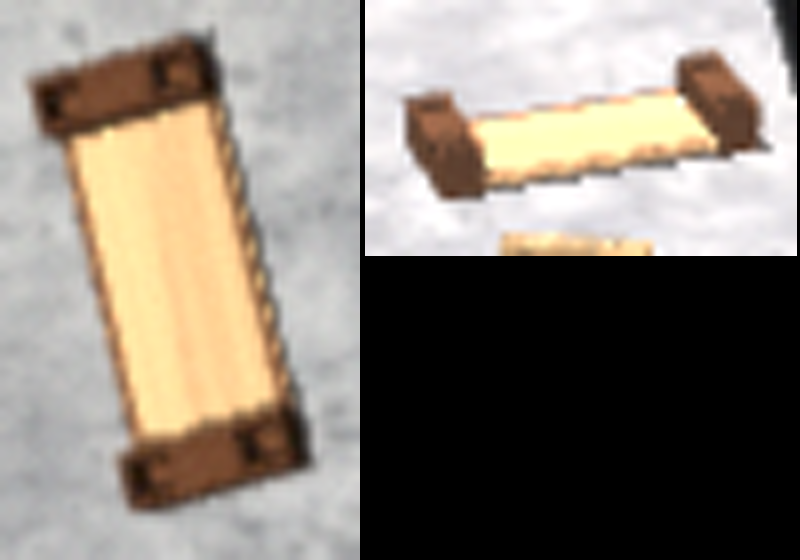

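Run:
```python
from h import *
s=vision.capture("side");t=vision.capture("top")
def px(u,v,x0,y0,f): return ((u+.5)/f-.5+x0,(v+.5)/f-.5+y0)
# floor mask
for n,c,roi in (("top",t,(105,168,150,238)),("side",s,(228,140,282,166))):
    q=blobs(c,(8,60,130),(28,255,255),roi)[0]
    e=cv2.minAreaRect(q);m=cv2.moments(q);g=(m["m10"]/m["m00"],m["m01"]/m["m00"])
    b=np.array([plane(c,p,.008)[:2] for p in cv2.boxPoints(e)])
    L=[np.linalg.norm(b[i]-b[(i+1)%4]) for i in range(4)]
    i=int(np.argmax(L));d=b[(i+1)%4]-b[i]
    print(n,"floor cen",np.round(plane(c,g,.008),4),"box cen",b.mean(0).round(4),"L",np.round(L,3),"yaw",np.degrees(np.arctan2(d[1],d[0])))
# clicked rail-top corners top view z=.026
P=[px(*p,105,168,8) for p in ((30,78),(197,35),(297,464),(130,510))]
W=np.array([plane(t,p,.026)[:2] for p in P]);print("rail corners",W.round(4).tolist(),W.mean(0).round(4))
S=[px(*p,105,168,8) for p in ((57,98),(182,72),(262,445),(143,475))]
W2=np.array([plane(t,p,.026)[:2] for p in S]);print("sockets",W2.round(4).tolist(),W2.mean(0).round(4))
for Q in (W,W2):
    d=(Q[0]+Q[1]-Q[2]-Q[3]);print("yaw",np.degrees(np.arctan2(d[1],d[0])),"L",np.linalg.norm(d)/2,"wid",np.linalg.norm(Q[0]-Q[1]),np.linalg.norm(Q[2]-Q[3]))
# shelf deck corners
T=[px(*p,310,160,4) for p in ((150,45),(237,62),(202,290),(114,275))]
Sd=[px(*p,225,200,4) for p in ((442-400,195),(697-400,218),(692-400,293),(430-400,268))]
D=np.array([plane(t,p,.066)[:2] for p in T]);print("deck",D.round(4).tolist(),D.mean(0).round(4))
d=D[0]+D[1]-D[2]-D[3];print("yaw",np.degrees(np.arctan2(d[1],d[0])),"L",np.linalg.norm(d)/2,np.linalg.norm(D[0]-D[1]))
# side: near bottom edge corners at z .046? top far-left/right corners
print("tri near-left deck corner(top BR?)",[ (a.round(4),round(g,4)) for a,g in (tri(t,T[3],s,Sd[0]),tri(t,T[0],s,Sd[1]),)])
# cap top & shaker top: click
cap=tri(t,px(227,178,310,160,4),s,px(527-400,60,225,200,4));sh=tri(t,px(236,100,310,160,4),s,px(617-400,103,225,200,4))
print("cap",cap,"shaker",sh)
# coaster via ellipses + two-view heights
for n,lo,hi,rt,rs in (("red",(0,150,90),(8,255,255),(180,180,220,225),(240,170,275,200)),("blue",(105,150,90),(125,255,255),(250,175,290,220),(255,205,290,240))):
    q=blobs(t,lo,hi,rt)[0];e=cv2.fitEllipse(q);k=blobs(s,lo,hi,rs)[0];e2=cv2.fitEllipse(cv2.convexHull(k))
    print(n,np.round(e[0],2),plane(t,e[0],.006).round(4),tri(t,e[0],s,e2[0]),plane(s,e2[0],.006).round(4))
```

```text
top floor cen [0.528  0.2818 0.008 ] box cen [0.5282 0.2801] L [0.057 0.121 0.056 0.121] yaw -163.8280752685609
side floor cen [0.5258 0.2789 0.008 ] box cen [0.5282 0.2804] L [0.127 0.069 0.122 0.066] yaw 17.174223621474262
rail corners [[0.5989, 0.3325], [0.6148, 0.2707], [0.4537, 0.2266], [0.4374, 0.2871]] [0.5262 0.2792]
sockets [[0.5912, 0.322], [0.6007, 0.2756], [0.4607, 0.2397], [0.4502, 0.2829]] [0.5257 0.2801]
yaw 15.508365935600283 L 0.16740847247811028 wid 0.06382980387859372 0.06259837318770949
yaw 14.939170265426416 L 0.14540117030758057 wid 0.0472891849176221 0.044459508202866815
deck [[0.6027, -0.3729], [0.5896, -0.4349], [0.4266, -0.4012], [0.4376, -0.3399]] [ 0.5141 -0.3872]
yaw -11.493239398992966 L 0.16740643826619298 0.06330736444966867
tri near-left deck corner(top BR?) [(array([ 0.4347, -0.3402,  0.0649]), np.float64(0.006)), (array([ 0.6001, -0.3725,  0.0671]), np.float64(0.0046))]
cap (array([ 0.48565892, -0.38153883,  0.20728998]), np.float64(0.004233482307993982)) shaker (array([ 0.53867091, -0.39656746,  0.18465391]), np.float64(0.0034489991371015323))
red [198.93 202.66] [0.5224 0.0631 0.006 ] (array([0.52083557, 0.06378889, 0.00153524]), np.float64(0.004381509082948867)) [0.5181 0.0565 0.006 ]
blue [270.69 197.22] [ 0.5369 -0.1533  0.006 ] (array([ 0.53617037, -0.15333321,  0.00649558]), np.float64(0.0013278864091323113)) [ 0.5356 -0.1528  0.006 ]
```

Everything fits the stated sizes: base at (0.526, 0.280) with yaw 15.2°, shelf at (0.514, -0.387) with yaw -11.5°, jar cap top at z 0.207, coasters about z 6 mm. I'll move above the jar.

```bash
python3 -m jog '{"rot":[[0,0,-5],[0,0,-5],[0,0,-5],[0,0,-5],[0,0,-5],[0,0,-4],[0,0,0],[0,0,0],[0,0,0],[0,0,0]],"delta_pos":[[20,14,10],[29,21,10],[30,22,10],[32,22,5],[32,22,0],[32,24,0],[32,24,0],[32,24,0],[32,24,0],[26,17,0]],"grip":[100,100,100,100,100,100,100,100,100,100]}'
python3 -m jog '{"rot":[[0,0,0],[0,0,0]],"delta_pos":[[0,0,0],[0,0,0]],"grip":[100,100]}'
python3 - <<'E'
from h import *
print(r.sense()["tcp_pos"],r.sense()["ee_rot"])
s=vision.capture("side");crop(s,(200,130,340,280),4,"m1.png")
E
```

```text
time_s: 1.23
tcp_pos: [0.4865, -0.38, 0.2828]
ee_rot: [[-0.98, 0.198, 0.001], [0.198, 0.98, 0.0], [-0.001, 0.0, -1.0]]
wrist_force: [-0.2, 0.2, -0.1]
gripper_width: 0.999
time_s: 1.4
tcp_pos: [0.4859, -0.3809, 0.2821]
ee_rot: [[-0.98, 0.197, -0.001], [0.197, 0.98, 0.0], [0.001, 0.0, -1.0]]
wrist_force: [0.0, -0.1, -0.5]
gripper_width: 0.995
[ 0.48593755 -0.38085508  0.28214455] [[-9.80413092e-01  1.96951399e-01 -5.61294214e-04]
 [ 1.96951262e-01  9.80413238e-01  2.89040032e-04]
 [ 6.07227117e-04  1.72831027e-04 -9.99999801e-01]]
```

View pics/m1.png

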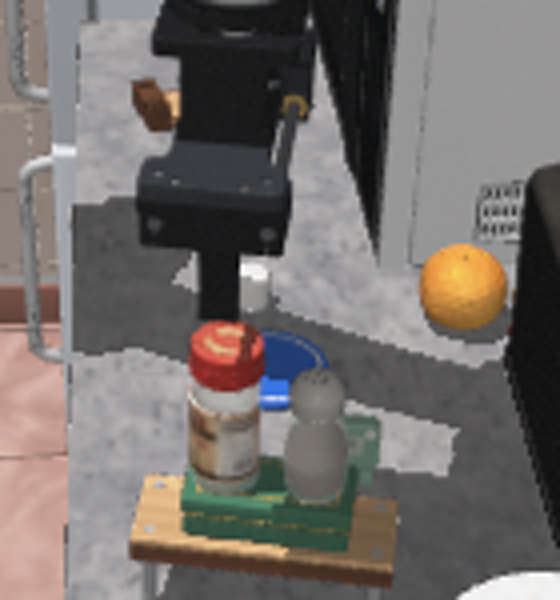

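Run:
```python
from h import *
s=vision.capture("side");g=r.sense();p=g["tcp_pos"];R=g["ee_rot"]
for n,q in (("tip mid",p+R@[0,0,.025]),("near",p+R@[0,-.043,.025]),("far",p+R@[0,.043,.025]),("near back",p+R@[0,-.058,.0]),("cap c",[.4855,-.3815,.206]),("jar bottom",[.4855,-.3815,.1]),("shaker bottom",[.540,-.395,.1])):
    print(n,((proj(s,q)-[200,130])*4).round())
t=vision.capture("top");crop(t,(300,150,420,260),5,"m2.png")
```

```text
tip mid [228. 270.]
near [218. 313.]
far [238. 229.]
near back [214. 292.]
cap c [229. 340.]
jar bottom [226. 473.]
shaker bottom [314. 485.]
```

View pics/m2.png

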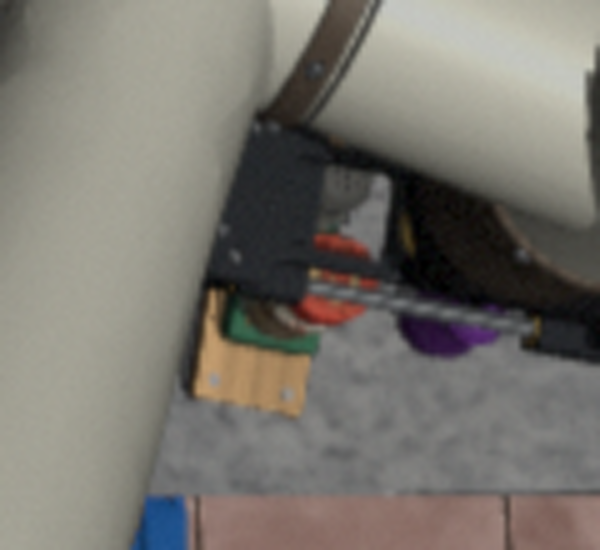

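The near finger lines up with its projection over the cap (crop ~218,313). Now I'll descend and grip the jar.

```bash
python3 -m jog '{"rot":[[0,0,0],[0,0,0],[0,0,0],[0,0,0],[0,0,0],[0,0,0],[0,0,0],[0,0,0]],"delta_pos":[[0,0,-20],[0,0,-25],[0,0,-25],[0,0,-20],[0,0,-15],[0,0,-6],[0,0,0],[0,0,0]],"grip":[100,100,100,100,100,100,100,100]}'
python3 -m jog '{"rot":[[0,0,0],[0,0,0],[0,0,0],[0,0,0],[0,0,0],[0,0,0],[0,0,0],[0,0,0]],"delta_pos":[[0,0,0],[0,0,0],[0,0,0],[0,0,0],[0,0,0],[0,0,0],[0,0,0],[0,0,0]],"grip":[40,40,40,40,40,40,40,40]}'
```

```text
time_s: 2.22
tcp_pos: [0.4843, -0.383, 0.1723]
ee_rot: [[-0.98, 0.201, 0.001], [0.201, 0.98, -0.001], [-0.001, -0.001, -1.0]]
wrist_force: [0.3, -0.8, 0.0]
gripper_width: 0.999
time_s: 2.88
tcp_pos: [0.4846, -0.3822, 0.1716]
ee_rot: [[-0.98, 0.2, 0.0], [0.2, 0.98, -0.0], [-0.0, -0.0, -1.0]]
wrist_force: [0.2, 0.3, 0.8]
gripper_width: 0.506
```

```bash
python3 -m jog '{"rot":[[0,0,0],[0,0,0],[0,0,0],[0,0,0],[0,0,0],[0,0,0],[0,0,0],[0,0,0],[0,0,0],[0,0,0]],"delta_pos":[[0,0,8],[0,0,15],[0,0,15],[0,0,7],[0,10,0],[1,20,0],[2,28,0],[3,32,0],[3,34,0],[4,34,0]],"grip":[40,40,40,40,40,40,40,40,40,40]}'
python3 -m jog '{"rot":[[0,0,0],[0,0,0],[0,0,0],[0,0,0],[0,0,0],[0,0,0],[0,0,0],[0,0,0],[0,0,0],[0,0,0]],"delta_pos":[[4,34,0],[4,34,0],[4,34,0],[4,34,0],[3,34,0],[2,34,0],[1,34,0],[1,25,0],[1,15,0],[0,9,0]],"grip":[40,40,40,40,40,40,40,40,40,40]}'
python3 -m jog '{"rot":[[0,0,0],[0,0,0],[0,0,0],[0,0,0],[0,0,0],[0,0,0],[0,0,0],[0,0,0],[0,0,0],[0,0,0]],"delta_pos":[[0,0,-15],[0,0,-20],[0,0,-22],[0,0,-22],[0,0,-20],[0,0,-15],[0,0,-8],[0,0,-5],[0,0,0],[0,0,0]],"grip":[40,40,40,40,40,40,40,40,40,40]}'
python3 - <<'E'
from h import *
s=vision.capture("side");crop(s,(210,110,330,230),5,"m3.png")
E
```

```text
time_s: 3.72
tcp_pos: [0.4964, -0.2221, 0.2155]
ee_rot: [[-0.98, 0.201, -0.002], [0.201, 0.98, 0.001], [0.002, 0.001, -1.0]]
wrist_force: [0.2, -0.3, -1.0]
gripper_width: 0.5
time_s: 4.55
tcp_pos: [0.5206, 0.065, 0.2157]
ee_rot: [[-0.98, 0.198, -0.001], [0.198, 0.98, 0.0], [0.001, -0.0, -1.0]]
wrist_force: [0.1, -0.5, -1.8]
gripper_width: 0.51
time_s: 5.38
tcp_pos: [0.5219, 0.0628, 0.09]
ee_rot: [[-0.98, 0.2, 0.001], [0.2, 0.98, 0.0], [-0.001, 0.0, -1.0]]
wrist_force: [0.4, -0.6, -1.8]
gripper_width: 0.499
```

View pics/m3.png

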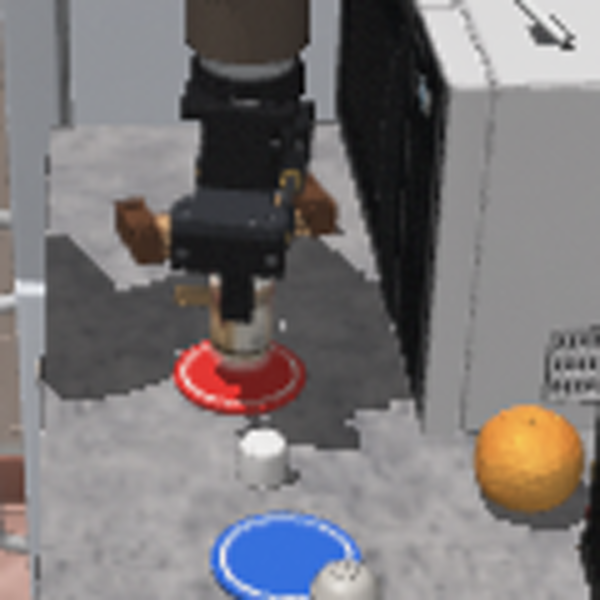

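The jar hangs about 12 mm over the middle of the red coaster (crop ~242,365). I'll lower, release and rise.

```bash
python3 -m jog '{"rot":[[0,0,0],[0,0,0],[0,0,0],[0,0,0]],"delta_pos":[[0,0,-5],[0,0,-4],[0,0,-3],[0,0,0]],"grip":[40,40,40,40]}'
python3 -m jog '{"rot":[[0,0,0],[0,0,0],[0,0,0],[0,0,0],[0,0,0],[0,0,0]],"delta_pos":[[0,0,0],[0,0,0],[0,0,0],[0,0,0],[0,0,0],[0,0,0]],"grip":[60,80,100,100,100,100]}'
python3 -m jog '{"rot":[[0,0,0],[0,0,0],[0,0,0],[0,0,0],[0,0,0],[0,0,0],[0,0,0],[0,0,0]],"delta_pos":[[0,0,10],[0,0,25],[0,0,30],[0,0,30],[0,0,30],[0,0,30],[0,0,0],[0,0,0]],"grip":[100,100,100,100,100,100,100,100]}'
```

```text
time_s: 5.77
tcp_pos: [0.5216, 0.0628, 0.0775]
ee_rot: [[-0.98, 0.2, 0.0], [0.2, 0.98, -0.0], [-0.0, -0.0, -1.0]]
wrist_force: [0.0, -0.7, -1.8]
gripper_width: 0.5
time_s: 6.27
tcp_pos: [0.5216, 0.0629, 0.0776]
ee_rot: [[-0.98, 0.2, 0.0], [0.2, 0.98, 0.0], [-0.0, 0.0, -1.0]]
wrist_force: [0.3, 0.0, -0.5]
gripper_width: 0.87
time_s: 6.93
tcp_pos: [0.5224, 0.0632, 0.2354]
ee_rot: [[-0.98, 0.2, 0.005], [0.2, 0.98, 0.002], [-0.005, 0.003, -1.0]]
wrist_force: [-0.3, 0.4, -0.6]
gripper_width: 1.003
```

```bash
python3 -m jog '{"rot":[[0,0,0],[0,0,0],[0,0,0],[0,0,0],[0,0,0],[0,0,0],[0,0,0],[0,0,0],[0,0,0],[0,0,0]],"delta_pos":[[0,-15,10],[1,-30,5],[1,-36,0],[1,-38,0],[2,-38,0],[2,-38,0],[2,-38,0],[2,-38,0],[2,-38,0],[2,-38,0]],"grip":[100,100,100,100,100,100,100,100,100,100]}'
python3 - <<'E'
from h import *
s=vision.capture("side");t=vision.capture("top")
W=np.zeros((480,800,3),np.uint8)
W[:,:400]=cv2.resize(s["frame"][200:280,235:302,::-1],(400,480),interpolation=2)
W[:,400:]=cv2.resize(t["frame"][165:245,330:397,::-1],(400,480),interpolation=2)
cv2.imwrite("pics/m4.png",W)
E
```

```text
time_s: 7.77
tcp_pos: [0.5356, -0.2858, 0.2463]
ee_rot: [[-0.98, 0.2, -0.003], [0.2, 0.98, 0.001], [0.003, 0.0, -1.0]]
wrist_force: [0.7, 0.3, -0.0]
gripper_width: 0.995
```

View pics/m4.png

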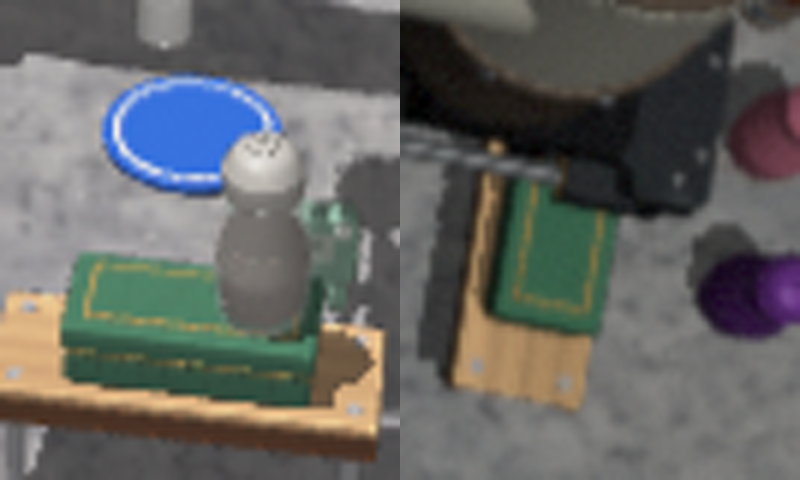

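Run:
```python
from h import *
s=vision.capture("side")
for (u,v),ys in (((262,165),.174),((262,262),.130)):
    p=(u*67/400+235-.4,200+v/6-.4);o,d=ray(s,p)
    a=o+d*(-.395-o[1])/d[1];print(a.round(4))
t=vision.capture("top")
P=[plane(t,(330+u*67/400-.4,165+v/6-.4),.1) for u,v in ((90,318),(201,334))]
print(np.round(P,4)); m=(P[0]+P[1])/2; print("tin c",m[:2]+.054*np.array([np.cos(np.radians(-11.5)),np.sin(np.radians(-11.5))]))
```

```text
[ 0.5365 -0.395   0.1778]
[ 0.5389 -0.395   0.1263]
[[ 0.4648 -0.3518  0.1   ]
 [ 0.457  -0.4022  0.1   ]]
tin c [ 0.51381083 -0.38775472]
```

```bash
python3 -m jog '{"rot":[[0,0,0],[0,0,0],[0,0,0],[0,0,0],[0,0,0],[0,0,0]],"delta_pos":[[1,-35,0],[1,-35,0],[1,-25,0],[1,-13,0],[0,0,0],[0,0,0]],"grip":[100,100,100,100,100,100]}'
python3 -m jog '{"rot":[[0,0,0],[0,0,0],[0,0,0],[0,0,0],[0,0,0],[0,0,0],[0,0,0],[0,0,0]],"delta_pos":[[0,0,-15],[0,0,-22],[0,0,-22],[0,0,-18],[0,0,-12],[0,0,-6],[0,0,0],[0,0,0]],"grip":[100,100,100,100,100,100,100,100]}'
```

```text
time_s: 8.47
tcp_pos: [0.5405, -0.3911, 0.2468]
ee_rot: [[-0.98, 0.2, -0.001], [0.2, 0.98, 0.001], [0.001, 0.001, -1.0]]
wrist_force: [0.8, 0.7, 0.2]
gripper_width: 1.003
time_s: 9.13
tcp_pos: [0.5412, -0.3918, 0.1534]
ee_rot: [[-0.98, 0.199, 0.001], [0.199, 0.98, -0.001], [-0.001, -0.001, -1.0]]
wrist_force: [0.2, 0.3, 0.2]
gripper_width: 1.002
```

```bash
python3 -m jog '{"rot":[[0,0,0],[0,0,0],[0,0,0],[0,0,0],[0,0,0],[0,0,0],[0,0,0],[0,0,0],[0,0,0]],"delta_pos":[[-1,-2,0],[0,0,0],[0,0,0],[0,0,0],[0,0,0],[0,0,0],[0,0,0],[0,0,0],[0,0,0]],"grip":[100,40,40,40,40,40,40,40,40]}'
python3 -m jog '{"rot":[[0,0,0],[0,0,0],[0,0,0],[0,0,0],[0,0,0],[0,0,0],[0,0,0],[0,0,0],[0,0,0],[0,0,0]],"delta_pos":[[0,0,8],[0,0,12],[0,0,10],[0,10,5],[0,25,0],[-1,35,0],[-1,35,0],[-1,35,0],[-1,35,0],[0,32,0]],"grip":[40,40,40,40,40,40,40,40,40,40]}'
python3 -m jog '{"rot":[[0,0,0],[0,0,0],[0,0,0],[0,0,0],[0,0,0],[0,0,0],[0,0,0],[0,0,0],[0,0,0],[0,0,0]],"delta_pos":[[0,22,0],[0,12,0],[0,0,-15],[0,0,-22],[0,0,-25],[0,0,-25],[0,0,-18],[0,0,-12],[0,0,0],[0,0,0]],"grip":[40,40,40,40,40,40,40,40,40,40]}'
python3 - <<'E'
from h import *
s=vision.capture("side");t=vision.capture("top")
W=np.zeros((480,800,3),np.uint8)
W[:,:400]=cv2.resize(s["frame"][160:240,235:302,::-1],(400,480),interpolation=2)
W[:,400:]=cv2.resize(t["frame"][165:245,330:397,::-1],(400,480),interpolation=2)
cv2.imwrite("pics/m5.png",W)
E
```

```text
time_s: 9.88
tcp_pos: [0.5396, -0.3944, 0.1527]
ee_rot: [[-0.98, 0.2, 0.0], [0.2, 0.98, -0.001], [-0.0, -0.001, -1.0]]
wrist_force: [-0.1, 0.4, 0.1]
gripper_width: 0.483
time_s: 10.72
tcp_pos: [0.535, -0.1847, 0.1885]
ee_rot: [[-0.98, 0.2, 0.001], [0.2, 0.98, 0.0], [-0.001, 0.001, -1.0]]
wrist_force: [0.5, 0.3, -1.7]
gripper_width: 0.475
time_s: 11.55
tcp_pos: [0.5356, -0.1532, 0.0706]
ee_rot: [[-0.98, 0.2, -0.001], [0.2, 0.98, -0.0], [0.001, -0.0, -1.0]]
wrist_force: [-0.0, -0.1, -0.8]
gripper_width: 0.473
```

View pics/m5.png

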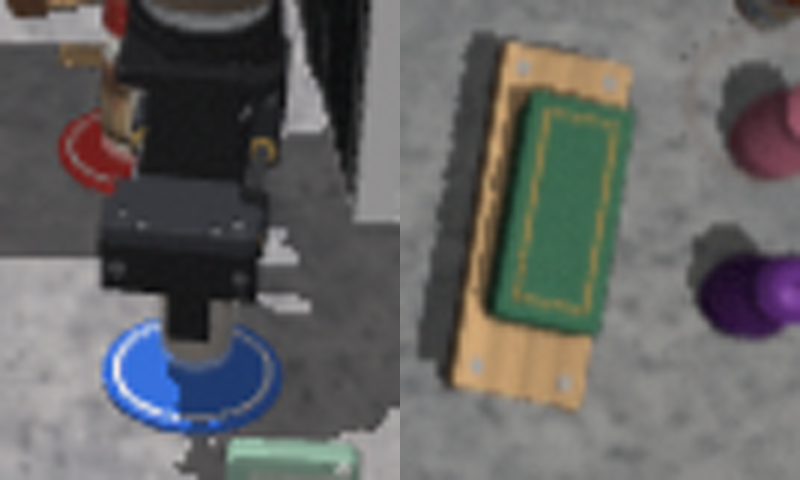

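The shaker hangs about 12 mm over the blue coaster's centre (crop ~195,355), and the tin and shelf are now fully visible. I'll lower, release and rise, then measure the tin and shelf.

```bash
python3 -m jog '{"rot":[[0,0,0],[0,0,0],[0,0,0],[0,0,0]],"delta_pos":[[0,0,-5],[0,0,-4],[0,0,-3],[0,0,0]],"grip":[40,40,40,40]}'
python3 -m jog '{"rot":[[0,0,0],[0,0,0],[0,0,0],[0,0,0],[0,0,0],[0,0,0],[0,0,0],[0,0,0]],"delta_pos":[[0,0,0],[0,0,0],[0,0,0],[0,0,0],[0,0,0],[0,0,0],[0,0,0],[0,0,0]],"grip":[60,80,100,100,100,100,100,100]}'
python3 -m jog '{"rot":[[0,0,0],[0,0,0],[0,0,0],[0,0,0],[0,0,0],[0,0,0],[0,0,0],[0,0,0]],"delta_pos":[[0,0,10],[0,0,25],[0,0,30],[0,0,30],[0,0,30],[0,0,5],[0,0,0],[0,0,0]],"grip":[100,100,100,100,100,100,100,100]}'
python3 - <<'E'
from h import *
t=vision.capture("top");s=vision.capture("side")
def rect(P,z):
    W=np.array([plane(t,(330+u*67/400-.4,165+v/6-.4),z)[:2] for u,v in P]);d=W[0]+W[1]-W[2]-W[3]
    print(W.mean(0).round(4),"yaw",np.degrees(np.arctan2(d[1],d[0])).round(2),"L",np.linalg.norm(d)/2,"W",np.linalg.norm(W[0]-W[1]),np.linalg.norm(W[2]-W[3]))
rect([(128,91),(234,108),(200,334),(89,320)],.1)
rect([(108,42),(234,65),(180,409),(52,386)],.066)
q=blobs(t,(60,60,20),(95,255,255),(340,170,375,230))[0];e=cv2.minAreaRect(q);print("tin mask",e)
q=blobs(s,(60,60,20),(95,255,255),(240,235,295,275))[0];e=cv2.minAreaRect(q);print(e)
# screws on deck
print("screws");rect([(123,68),(210,83),(164,383),(77,365)],.066)
E
```

```text
time_s: 11.98
tcp_pos: [0.5358, -0.1532, 0.0586]
ee_rot: [[-0.98, 0.2, 0.0], [0.2, 0.98, -0.0], [-0.0, -0.0, -1.0]]
wrist_force: [0.8, 0.3, -1.1]
gripper_width: 0.468
time_s: 12.65
tcp_pos: [0.5356, -0.1532, 0.0586]
ee_rot: [[-0.98, 0.2, 0.0], [0.2, 0.98, -0.0], [-0.0, -0.0, -1.0]]
wrist_force: [-0.1, 0.7, -0.6]
gripper_width: 0.961
time_s: 13.32
tcp_pos: [0.5352, -0.153, 0.1888]
ee_rot: [[-0.98, 0.2, 0.0], [0.2, 0.98, 0.001], [-0.0, 0.001, -1.0]]
wrist_force: [0.2, 0.4, -0.5]
gripper_width: 1.0
[ 0.513  -0.3876] yaw -11.9 L 0.10750474153594519 W 0.04954074650896787 0.05087284798135433
[ 0.5125 -0.3874] yaw -11.81 L 0.16774907708874984 W 0.06128600358781159 0.06073516416336391
tin mask ((356.6756591796875, 199.94593811035156), (18.741483688354492, 38.140567779541016), 9.462322235107422)
((266.3658752441406, 254.20730590820312), (42.516143798828125, 21.534149169921875), 6.34019136428833)
screws
[ 0.5126 -0.3873] yaw -11.49 L 0.14541262575607128 W 0.04219101579338842 0.04151713240407612
```

```bash
python3 -m jog '{"rot":[[0,0,0],[0,0,0],[0,0,0],[0,0,0],[0,0,0],[0,0,0],[0,0,0],[0,0,0],[0,0,0],[0,0,0]],"delta_pos":[[-1,-20,0],[-3,-33,0],[-3,-37,0],[-3,-37,0],[-3,-37,0],[-3,-33,0],[-3,-20,0],[-3,-12,0],[0,-5,0],[0,0,0]],"grip":[100,100,100,100,100,100,100,100,100,100]}'
python3 -m jog '{"rot":[[0,0,0],[0,0,0],[0,0,0],[0,0,0],[0,0,0],[0,0,0],[0,0,0],[0,0,0]],"delta_pos":[[0,0,-15],[0,0,-22],[0,0,-22],[0,0,-15],[0,0,-9],[0,0,-5],[0,0,0],[0,0,0]],"grip":[100,100,100,100,100,100,100,100]}'
```

```text
time_s: 14.25
tcp_pos: [0.513, -0.3875, 0.1873]
ee_rot: [[-0.98, 0.201, -0.002], [0.201, 0.98, 0.001], [0.002, 0.001, -1.0]]
wrist_force: [0.2, 1.4, -1.0]
gripper_width: 1.0
time_s: 14.92
tcp_pos: [0.5143, -0.3869, 0.1013]
ee_rot: [[-0.98, 0.199, 0.001], [0.199, 0.98, -0.001], [-0.001, -0.0, -1.0]]
wrist_force: [0.7, 0.1, 0.1]
gripper_width: 1.001
```

```bash
python3 -m jog '{"rot":[[0,0,0],[0,0,0],[0,0,0],[0,0,0],[0,0,0],[0,0,0],[0,0,0],[0,0,0],[0,0,0]],"delta_pos":[[-1,0,-4],[0,0,0],[0,0,0],[0,0,0],[0,0,0],[0,0,0],[0,0,0],[0,0,0],[0,0,0]],"grip":[100,100,40,40,40,40,40,40,40]}'
python3 -m jog '{"rot":[[0,0,0],[0,0,0],[0,0,0],[0,0,0],[0,0,0],[0,0,0]],"delta_pos":[[0,0,5],[0,0,15],[0,0,25],[0,0,25],[0,0,20],[0,0,10]],"grip":[40,40,40,40,40,40]}'
```

```text
time_s: 15.67
tcp_pos: [0.5127, -0.3875, 0.0968]
ee_rot: [[-0.98, 0.2, 0.0], [0.2, 0.98, -0.001], [-0.0, -0.001, -1.0]]
wrist_force: [-0.7, -0.9, 0.1]
gripper_width: 0.564
time_s: 16.17
tcp_pos: [0.5135, -0.3876, 0.1997]
ee_rot: [[-0.98, 0.2, 0.004], [0.2, 0.98, -0.002], [-0.004, -0.001, -1.0]]
wrist_force: [0.0, 0.2, -0.9]
gripper_width: 0.567
```

```bash
python3 -m jog '{"rot":[[0,0,0],[0,0,0],[0,0,0],[0,0,0],[0,0,0],[0,0,0],[0,0,0],[0,0,0],[0,0,0],[0,0,0]],"delta_pos":[[0,10,0],[0,20,0],[0,28,0],[0,33,0],[0,33,0],[0,33,0],[0,33,0],[0,33,0],[0,33,0],[0,33,0]],"grip":[40,40,40,40,40,40,40,40,40,40]}'
python3 -m jog '{"rot":[[0,0,2.7],[0,0,3],[0,0,3],[0,0,3],[0,0,3],[0,0,3],[0,0,3],[0,0,3],[0,0,3],[0,0,0]],"delta_pos":[[1,33,0],[1,33,0],[1,33,0],[1,33,0],[1,33,0],[2,33,0],[2,33,0],[2,33,0],[2,33,0],[0,25,0]],"grip":[40,40,40,40,40,40,40,40,40,40]}'
python3 -m jog '{"rot":[[0,0,0],[0,0,0],[0,0,0],[0,0,0],[0,0,0]],"delta_pos":[[0,25,0],[0,20,0],[0,10,0],[0,0,0],[0,0,0]],"grip":[40,40,40,40,40]}'
python3 - <<'E'
from h import *
t=vision.capture("top");s=vision.capture("side")
W=np.zeros((560,800,3),np.uint8)
W[:,:400]=cv2.resize(s["frame"][120:190,230:280,::-1],(400,560),interpolation=2)
W[:,400:]=cv2.resize(t["frame"][168:238,100:150,::-1],(400,560),interpolation=2)
cv2.imwrite("pics/m6.png",W)
E
```

```text
time_s: 17.0
tcp_pos: [0.5107, -0.096, 0.1947]
ee_rot: [[-0.98, 0.2, -0.004], [0.2, 0.98, 0.001], [0.004, -0.0, -1.0]]
wrist_force: [0.7, -0.1, -1.8]
gripper_width: 0.57
time_s: 17.83
tcp_pos: [0.5241, 0.2262, 0.1945]
ee_rot: [[-0.964, -0.264, -0.003], [-0.264, 0.964, -0.001], [0.003, -0.0, -1.0]]
wrist_force: [0.7, 0.0, -1.5]
gripper_width: 0.57
time_s: 18.25
tcp_pos: [0.5245, 0.2785, 0.1952]
ee_rot: [[-0.965, -0.262, -0.003], [-0.262, 0.965, -0.002], [0.003, -0.001, -1.0]]
wrist_force: [0.1, -0.2, -2.3]
gripper_width: 0.572
```

View pics/m6.png

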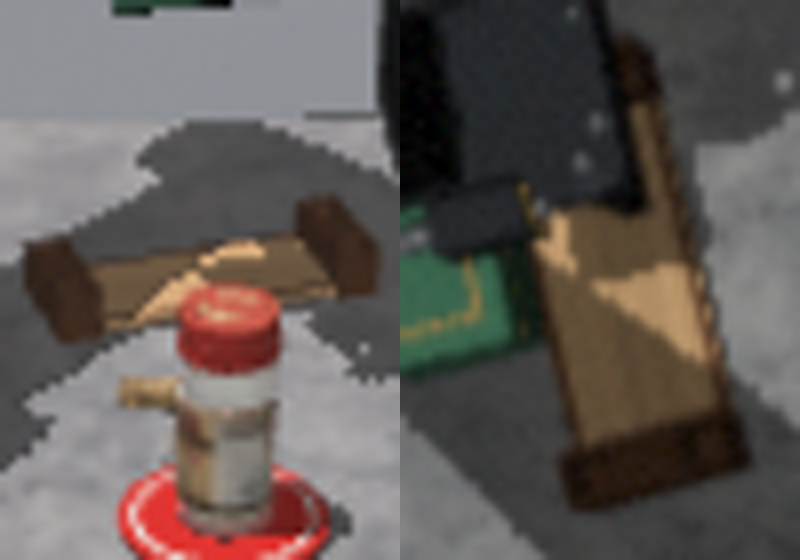

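The picture shows the tin held over the base (top crop ~(450,300), yaw matching the rails), and the jar standing centred on the red coaster. I'll descend.

```bash
python3 -m jog '{"rot":[[0,0,0],[0,0,0],[0,0,0],[0,0,0],[0,0,0],[0,0,0],[0,0,0],[0,0,0],[0,0,0],[0,0,0]],"delta_pos":[[1,1,-12],[1,1,-20],[0,0,-22],[0,0,-22],[0,0,-22],[0,0,-18],[0,0,-14],[0,0,-6],[0,0,0],[0,0,0]],"grip":[40,40,40,40,40,40,40,40,40,40]}'
python3 - <<'E'
from h import *
t=vision.capture("top");s=vision.capture("side");g=r.sense();p=g["tcp_pos"]
for n,c,roi in (("top",t,(100,168,150,238)),("side",s,(228,120,285,175))):
    for q in blobs(c,(60,60,20),(95,255,255),roi,5)[:3]: print(n,cv2.contourArea(q),cv2.boundingRect(q))
c=np.array([p[0],p[1]]);a=np.radians(15.2);R=np.array([[np.cos(a),-np.sin(a)],[np.sin(a),np.cos(a)]])
zb=p[2]-.0968+.066
for n,cc in (("top",t),("side",s)): print(n,[proj(cc,[*(c+R@[x,y]),zb+h]).round(1).tolist() for x in(-.054,.054) for y in(-.025,.025) for h in(0,.034)])
W=np.zeros((560,800,3),np.uint8)
W[:,:400]=cv2.resize(s["frame"][120:190,230:280,::-1],(400,560),interpolation=2)
W[:,400:]=cv2.resize(t["frame"][168:238,100:150,::-1],(400,560),interpolation=2)
cv2.imwrite("pics/m7.png",W)
E
```

```text
time_s: 19.18
tcp_pos: [0.528, 0.2803, 0.0611]
ee_rot: [[-0.965, -0.261, 0.001], [-0.261, 0.965, 0.0], [-0.001, -0.0, -1.0]]
wrist_force: [0.9, -0.4, -1.5]
gripper_width: 0.568
top 65.5 (113, 205, 21, 14)
top 51.5 (117, 205, 10, 9)
side 97.5 (242, 140, 14, 13)
side 38.5 (261, 141, 10, 10)
top [[136.0, 215.5], [132.0, 214.4], [119.3, 220.2], [114.8, 219.1], [128.0, 180.7], [123.8, 178.4], [111.6, 185.2], [106.9, 183.1]]
side [[245.2, 153.9], [245.2, 146.1], [241.5, 148.1], [241.4, 140.5], [271.1, 150.0], [271.4, 142.3], [266.8, 144.5], [267.0, 136.9]]
```

View pics/m7.png

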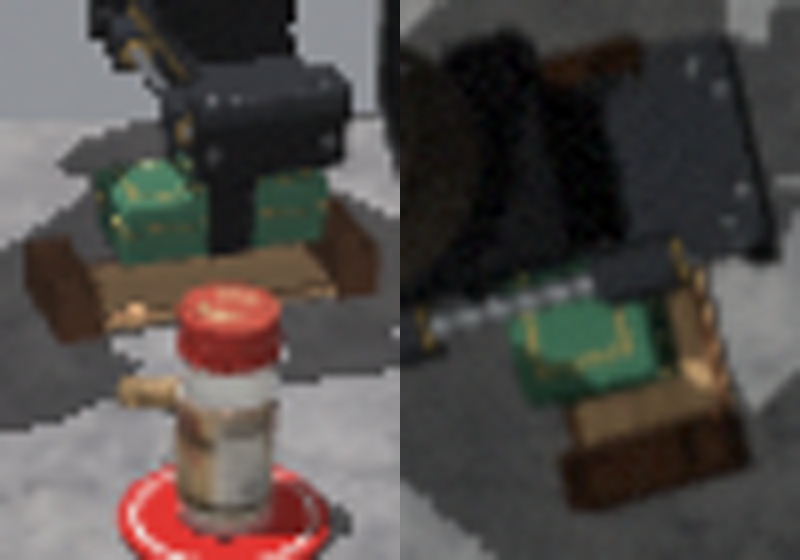

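Observed tin edges (242–271 px in the side view) match the projection, and it hangs about 22 mm above the floor between the rails. I'll lower and release.

```bash
python3 -m jog '{"rot":[[0,0,0],[0,0,0],[0,0,0],[0,0,0],[0,0,0],[0,0,0],[0,0,0]],"delta_pos":[[-1,0,-5],[0,0,-6],[0,0,-5],[0,0,-4],[0,0,-2],[0,0,0],[0,0,0]],"grip":[40,40,40,40,40,40,40]}'
python3 -m jog '{"rot":[[0,0,0],[0,0,0],[0,0,0],[0,0,0],[0,0,0],[0,0,0],[0,0,0],[0,0,0]],"delta_pos":[[0,0,0],[0,0,0],[0,0,0],[0,0,0],[0,0,0],[0,0,0],[0,0,0],[0,0,0]],"grip":[65,80,100,100,100,100,100,100]}'
python3 -m jog '{"rot":[[0,0,0],[0,0,0],[0,0,0],[0,0,0],[0,0,0],[0,0,0],[0,0,0],[0,0,0]],"delta_pos":[[0,0,8],[0,0,20],[0,0,30],[0,0,35],[0,0,35],[0,0,30],[0,0,0],[0,0,0]],"grip":[100,100,100,100,100,100,100,100]}'
```

```text
time_s: 19.87
tcp_pos: [0.5263, 0.2807, 0.0388]
ee_rot: [[-0.965, -0.262, -0.001], [-0.262, 0.965, -0.001], [0.001, -0.0, -1.0]]
wrist_force: [-2.1, -0.7, 2.7]
gripper_width: 0.571
time_s: 20.53
tcp_pos: [0.5266, 0.2808, 0.0385]
ee_rot: [[-0.965, -0.262, 0.0], [-0.262, 0.965, 0.0], [-0.0, 0.0, -1.0]]
wrist_force: [-0.0, 0.4, -0.9]
gripper_width: 0.988
time_s: 21.2
tcp_pos: [0.5273, 0.2815, 0.1996]
ee_rot: [[-0.965, -0.262, 0.004], [-0.261, 0.965, 0.004], [-0.005, 0.003, -1.0]]
wrist_force: [0.1, 0.4, -0.1]
gripper_width: 0.998
```

```bash
python3 -m jog '{"rot":[[0,0,-2.8],[0,0,-3],[0,0,-3],[0,0,-3],[0,0,-3],[0,0,-3],[0,0,-3],[0,0,-3],[0,0,-3],[0,0,0]],"delta_pos":[[-1,-15,0],[-1,-30,0],[-1,-37,0],[-1,-38,0],[-1,-38,0],[-1,-38,0],[-1,-38,0],[-1,-38,0],[-1,-38,0],[-1,-38,0]],"grip":[100,100,100,100,100,100,100,100,100,100]}'
python3 -m jog '{"rot":[[0,0,0],[0,0,0],[0,0,0],[0,0,0],[0,0,0],[0,0,0],[0,0,0],[0,0,0],[0,0,0],[0,0,0]],"delta_pos":[[-1,-38,0],[-1,-38,0],[-1,-38,0],[0,-38,0],[0,-38,0],[0,-38,0],[0,-38,0],[0,-30,0],[0,-16,0],[0,-8,0]],"grip":[100,100,100,100,100,100,100,100,100,100]}'
python3 -m jog '{"rot":[[0,0,0],[0,0,0]],"delta_pos":[[0,0,0],[0,0,0]],"grip":[100,100]}'
python3 - <<'E'
from h import *
t=vision.capture("top");s=vision.capture("side")
W=np.zeros((560,800,3),np.uint8)
W[:,:400]=cv2.resize(s["frame"][120:190,230:280,::-1],(400,560),interpolation=2)
W[:,400:]=cv2.resize(t["frame"][168:238,100:150,::-1],(400,560),interpolation=2)
cv2.imwrite("pics/m8.png",np.clip(W*1.4,0,255).astype(np.uint8))
E
```

```text
time_s: 22.03
tcp_pos: [0.5152, -0.0689, 0.1954]
ee_rot: [[-0.979, 0.203, -0.003], [0.203, 0.979, -0.0], [0.003, -0.001, -1.0]]
wrist_force: [2.2, 0.1, 0.4]
gripper_width: 1.0
time_s: 22.87
tcp_pos: [0.5125, -0.389, 0.1947]
ee_rot: [[-0.979, 0.204, -0.003], [0.204, 0.979, 0.001], [0.003, 0.001, -1.0]]
wrist_force: [0.8, 0.3, -0.6]
gripper_width: 1.0
time_s: 23.03
tcp_pos: [0.5133, -0.3863, 0.1958]
ee_rot: [[-0.979, 0.202, -0.001], [0.202, 0.979, 0.001], [0.002, 0.001, -1.0]]
wrist_force: [-0.3, 1.0, -0.4]
gripper_width: 1.002
```

View pics/m8.png

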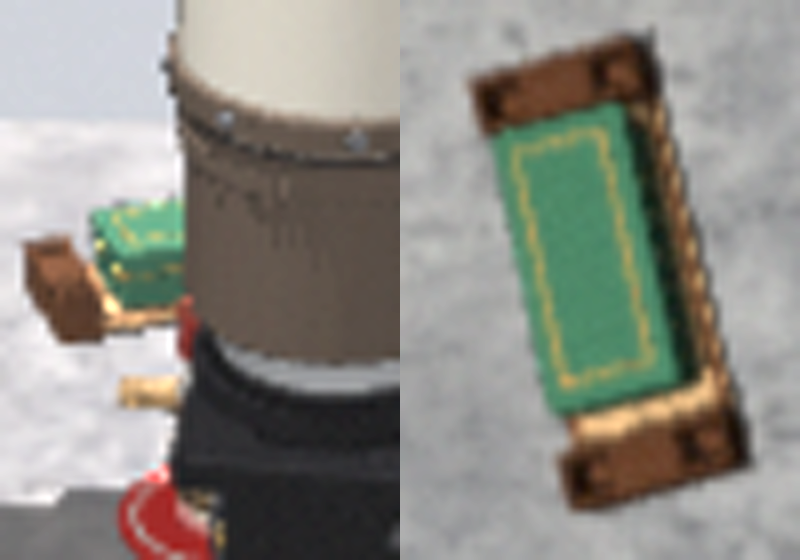

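Run:
```python
from h import *
t=vision.capture("top")
def rect(n,P,z):
    W=np.array([plane(t,(100+(u-400+.5)/8-.5,168+(v+.5)/8-.5),z)[:2] for u,v in P]);d=W[0]+W[1]-W[2]-W[3]
    print(n,W.mean(0).round(4),"yaw",np.degrees(np.arctan2(d[1],d[0])).round(2),"L",round(np.linalg.norm(d)/2,4),"W",np.linalg.norm(W[0]-W[1]).round(4),np.linalg.norm(W[2]-W[3]).round(4))
rect("tin",[(497,137),(625,103),(690,380),(558,412)],.042)
rect("rails",[(470,82),(637,35),(735,463),(571,511)],.026)
# numeric edges: red-channel gradient profile along base long axis direction at z=.026 through socket line
g=cv2.cvtColor(t["frame"],cv2.COLOR_RGB2GRAY).astype(np.float32)
def samp(p): 
    u=proj(t,p);return cv2.getRectSubPix(g,(1,1),(float(u[0]),float(u[1])))[0,0]
c=np.array([.5263,.280]);a=np.radians(15.3);ex=np.array([np.cos(a),np.sin(a)]);ey=np.array([-np.sin(a),np.cos(a)])
xs=np.arange(-.1,.1005,.001)
def edge(prof,x,lo,hi):
    d=np.abs(np.gradient(prof));m=(x>=lo)&(x<=hi);w=d[m]**2;return (w*x[m]).sum()/w.sum()
for y in (-.01,0,.01,.026):
    P=np.array([samp([*(c+ex*x+ey*y),.026]) for x in xs]);P=cv2.GaussianBlur(P.reshape(1,-1),(5,1),1)[0]
    print("y",y,"ends",edge(P,xs,-.094,-.077).round(4),edge(P,xs,.077,.094).round(4))
ys=np.arange(-.05,.0505,.001)
for x in (-.08,-.073,-.066,.066,.073,.08):
    P=np.array([samp([*(c+ex*x+ey*y),.026]) for y in ys]);P=cv2.GaussianBlur(P.reshape(1,-1),(5,1),1)[0]
    print("x",x,"left edge",edge(P,ys,.026,.038).round(4)," sock prof", P[20:81:3].astype(int))
```

```text
tin [0.5285 0.2774] yaw 15.32 L 0.1058 W 0.0481 0.0487
rails [0.5258 0.2793] yaw 15.5 L 0.1666 W 0.0641 0.0617
y -0.01 ends -0.0875 0.084
y 0 ends -0.0871 0.0849
y 0.01 ends -0.0879 0.0838
y 0.026 ends -0.0853 0.0831
x -0.08 left edge 0.0305  sock prof [33 40 35 32 33 36 45 52 54 55 52 53 54 53 48 42 36 31 33 39 66]
x -0.073 left edge 0.0304  sock prof [38 51 52 39 22 26 42 52 55 54 56 57 56 54 53 52 50 32 18 28 63]
x -0.066 left edge 0.0304  sock prof [34 40 42 40 38 39 45 53 53 54 54 56 56 56 50 42 41 38 36 46 74]
x 0.066 left edge 0.0319  sock prof [28 43 44 41 39 36 38 47 51 52 54 52 54 55 52 51 48 40 33 33 51]
x 0.073 left edge 0.0322  sock prof [28 40 49 49 31 23 35 49 54 56 55 55 53 53 53 48 47 37 22 23 46]
x 0.08 left edge 0.0321  sock prof [39 43 42 42 40 42 50 52 54 56 55 56 57 59 57 48 44 43 45 47 63]
```

Run:
```python
from h import *
t=vision.capture("top");f=t["frame"].astype(np.float32);g=f[:,:,1]-f[:,:,0]  # greenness
def samp(p): 
    u=proj(t,p);return cv2.getRectSubPix(g,(1,1),(float(u[0]),float(u[1])))[0,0]
c=np.array([.5275,.279]);a=np.radians(15.4);ex=np.array([np.cos(a),np.sin(a)]);ey=np.array([-np.sin(a),np.cos(a)])
def half(P,x):
    h=P.max()*.0+np.median(P[P>P.max()*.6])/2;i=np.where(P>h)[0];return x[i[0]],x[i[-1]]
xs=np.arange(-.075,.0755,.0005)
E=[half(np.array([samp([*(c+ex*x+ey*y),.042]) for x in xs]),xs) for y in (-.015,-.01,0,.01,.015)]
ys=np.arange(-.05,.0505,.0005)
F=[half(np.array([samp([*(c+ex*x+ey*y),.042]) for y in ys]),ys) for x in (-.04,-.03,-.01,.01,.03,.04)]
print(np.round(E,4).tolist());print(np.round(F,4).tolist())
mx=np.mean(E);my=np.mean(F);print("tin",c+ex*mx+ey*my)
```

```text
[[-0.053, 0.054], [-0.053, 0.054], [-0.0525, 0.0535], [-0.0525, 0.054], [-0.0525, 0.0545]]
[[-0.025, 0.026], [-0.0235, 0.026], [-0.024, 0.025], [-0.0245, 0.0255], [-0.0245, 0.0245], [-0.025, 0.0245]]
tin [0.52801601 0.27957432]
```

Run:
```python
from h import *
t=vision.capture("top");s=vision.capture("side")
for n,lo,hi in (("purple",(125,80,20),(150,255,255)),("pink",(155,60,60),(174,200,255))):
    for k,c,roi in(("s",s,(225,270,325,330)),):
        for q in blobs(c,lo,hi,roi)[:1]:
            x,y,w,h=cv2.boundingRect(q);print(n,k,(x,y,w,h),plane(c,(x+w/2,y+h-1),0).round(3), plane(c,(x+w/2,y+h*.7),.03).round(3))
R=r.sense();p=R["tcp_pos"];M=R["ee_rot"];print(p,[(p+M@[0,v,0]).round(3)[:2] for v in(-.0585,.0585)])
```

```text
purple s (248, 283, 18, 34) [ 0.48  -0.512  0.   ] [ 0.48  -0.509  0.03 ]
pink s (282, 288, 19, 35) [ 0.561 -0.534  0.   ] [ 0.559 -0.53   0.03 ]
[ 0.5139352  -0.38607342  0.19694463] [array([ 0.502, -0.443]), array([ 0.526, -0.329])]
```

```bash
python3 -m jog '{"rot":[[0,0,0],[0,0,0],[0,0,0],[0,0,0],[0,0,0],[0,0,0],[0,0,0],[0,0,0],[0,0,0],[0,0,0]],"delta_pos":[[-1,-1,-12],[0,0,-20],[0,0,-22],[0,0,-22],[0,0,-20],[0,0,-16],[0,0,-12],[0,0,-8],[0,0,0],[0,0,0]],"grip":[100,100,100,100,100,100,100,100,100,100]}'
```

```text
time_s: 24.17
tcp_pos: [0.5129, -0.3882, 0.0649]
ee_rot: [[-0.98, 0.201, 0.0], [0.201, 0.98, -0.0], [-0.0, -0.0, -1.0]]
wrist_force: [0.3, -0.1, -0.4]
gripper_width: 1.0
```

```bash
python3 -m jog '{"rot":[[0,0,0],[0,0,0],[0,0,0],[0,0,0],[0,0,0],[0,0,0],[0,0,0],[0,0,0]],"delta_pos":[[0,1,-2],[0,0,0],[0,0,0],[0,0,0],[0,0,0],[0,0,0],[0,0,0],[0,0,0]],"grip":[100,100,50,50,50,50,50,50]}'
python3 -m jog '{"rot":[[0,0,0],[0,0,0],[0,0,0],[0,0,0],[0,0,0],[0,0,0],[0,0,0],[0,0,0],[0,0,0],[0,0,0]],"delta_pos":[[0,0,5],[0,0,10],[0,0,20],[0,0,25],[0,0,25],[0,0,25],[0,0,20],[0,0,10],[0,0,0],[0,0,0]],"grip":[50,50,50,50,50,50,50,50,50,50]}'
```

```text
time_s: 24.83
tcp_pos: [0.5126, -0.3873, 0.0628]
ee_rot: [[-0.979, 0.202, 0.0], [0.202, 0.979, -0.0], [-0.0, -0.0, -1.0]]
wrist_force: [-0.5, -0.1, -0.1]
gripper_width: 0.707
time_s: 25.67
tcp_pos: [0.5123, -0.3868, 0.2023]
ee_rot: [[-0.979, 0.202, 0.0], [0.202, 0.979, 0.001], [0.0, 0.001, -1.0]]
wrist_force: [-0.5, 0.6, -3.6]
gripper_width: 0.712
```

```bash
python3 -m jog '{"rot":[[0,0,0],[0,0,0],[0,0,0],[0,0,0],[0,0,0],[0,0,0],[0,0,0],[0,0,0],[0,0,0],[0,0,0]],"delta_pos":[[0,10,2],[0,20,2],[0,28,0],[0,30,0],[0,30,0],[0,30,0],[0,30,0],[0,30,0],[0,30,0],[0,30,0]],"grip":[50,50,50,50,50,50,50,50,50,50]}'
python3 -m jog '{"rot":[[0,0,2],[0,0,2.5],[0,0,2.8],[0,0,2.8],[0,0,2.8],[0,0,2.8],[0,0,2.8],[0,0,2.8],[0,0,3],[0,0,3]],"delta_pos":[[1,30,0],[1,30,0],[1,30,0],[1,30,0],[1,30,0],[1,30,0],[1,30,0],[1,30,0],[2,30,0],[2,30,0]],"grip":[50,50,50,50,50,50,50,50,50,50]}'
python3 -m jog '{"rot":[[0,0,0],[0,0,0],[0,0,0],[0,0,0],[0,0,0],[0,0,0],[0,0,0]],"delta_pos":[[0,30,0],[0,28,0],[0,22,0],[0,14,0],[0,6,0],[0,0,0],[0,0,0]],"grip":[50,50,50,50,50,50,50]}'
```

```text
time_s: 26.5
tcp_pos: [0.5111, -0.1172, 0.2049]
ee_rot: [[-0.979, 0.202, -0.004], [0.202, 0.979, 0.0], [0.004, -0.001, -1.0]]
wrist_force: [1.4, -0.5, -2.4]
gripper_width: 0.709
time_s: 27.33
tcp_pos: [0.523, 0.1822, 0.2049]
ee_rot: [[-0.962, -0.273, -0.003], [-0.273, 0.962, -0.002], [0.004, -0.001, -1.0]]
wrist_force: [-0.1, -0.3, -1.9]
gripper_width: 0.706
time_s: 27.92
tcp_pos: [0.524, 0.28, 0.2059]
ee_rot: [[-0.963, -0.27, -0.002], [-0.27, 0.963, -0.001], [0.002, -0.001, -1.0]]
wrist_force: [0.0, -0.4, -2.0]
gripper_width: 0.707
```

```bash
python3 -m jog '{"rot":[[0,0,0],[0,0,0],[0,0,0],[0,0,0],[0,0,0],[0,0,0],[0,0,0],[0,0,0],[0,0,0],[0,0,0]],"delta_pos":[[0,0,-10],[0,1,-18],[0,0,-20],[0,0,-20],[0,0,-18],[0,0,-14],[0,0,-8],[0,0,-3],[0,0,0],[0,0,0]],"grip":[50,50,50,50,50,50,50,50,50,50]}'
python3 - <<'E'
from h import *
t=vision.capture("top");s=vision.capture("side");g=r.sense()
print(g["tcp_pos"],g["ee_rot"][:,1])
W=np.zeros((560,800,3),np.uint8)
W[:,:400]=cv2.resize(s["frame"][120:190,230:280,::-1],(400,560),interpolation=2)
W[:,400:]=cv2.resize(t["frame"][168:238,100:150,::-1],(400,560),interpolation=2)
cv2.imwrite("pics/m9.png",np.clip(W*1.5,0,255).astype(np.uint8))
p=g["tcp_pos"];a=np.radians(15.65);R=np.array([[np.cos(a),-np.sin(a)],[np.sin(a),np.cos(a)]]);zb=p[2]-.0628
for n,cc,o in (("top",t,(100,168,400)),("side",s,(230,120,0))):
    for lab,off in (("robotpose",(0,0)),("+camoff",(.0014,-.0012))):
      for h,q in (("decktop",[(x,y,.066) for x in(-.084,.084) for y in(-.031,.031)]),("feet",[(x,y,0) for x in(-.073,.073) for y in(-.021,.021)])):
        print(n,lab,h,[((proj(cc,[*(p[:2]+off+R@[x,y]),zb+z])-o[:2])*8+[o[2]+3.5,3.5]).round().astype(int).tolist() for x,y,z in q])
E
```

```text
time_s: 28.75
tcp_pos: [0.5251, 0.2817, 0.0962]
ee_rot: [[-0.963, -0.27, 0.001], [-0.27, 0.963, 0.001], [-0.001, 0.0, -1.0]]
wrist_force: [-0.2, 0.0, -2.6]
gripper_width: 0.708
[0.52520642 0.28214108 0.09670538] [-2.69936379e-01  9.62877742e-01  8.96955483e-04]
top robotpose decktop [[659, 452], [482, 503], [550, -9], [377, 39]]
top robotpose feet [[688, 444], [576, 476], [598, 67], [488, 98]]
top +camoff decktop [[663, 448], [486, 498], [554, -13], [381, 35]]
top +camoff feet [[691, 440], [579, 472], [602, 63], [492, 94]]
side robotpose decktop [[63, 161], [26, 106], [393, 114], [346, 62]]
side robotpose feet [[80, 271], [55, 232], [359, 228], [328, 191]]
side +camoff decktop [[66, 162], [28, 107], [396, 115], [349, 63]]
side +camoff feet [[83, 272], [58, 233], [362, 229], [331, 192]]
```

View pics/m9.png

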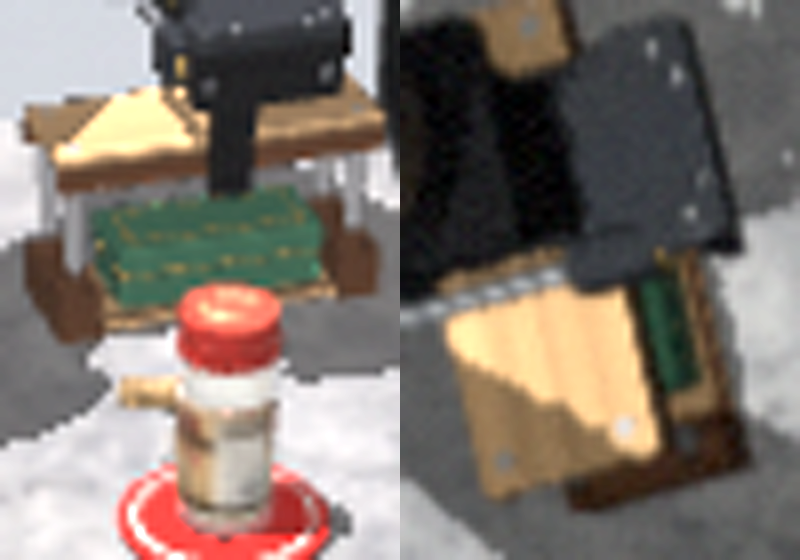

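Run:
```python
from h import *
t=vision.capture("top");s=vision.capture("side");g=r.sense();p=g["tcp_pos"];zb=p[2]-.0628
def Rm(d): a=np.radians(d);return np.array([[np.cos(a),-np.sin(a)],[np.sin(a),np.cos(a)]])
base=np.array([.5255,.2797])
f=lambda cc,c,yaw,pts,o,dz:[((proj(cc,[*(c+Rm(yaw)@[x,y]),dz+z])-o)).round(1).tolist() for x,y,z in pts]
# rail masks in side: dark brown extents
h=hsv(s);
for n,roi in (("Lrail",(228,145,245,166)),("Rrail",(266,140,282,160))):
    q=blobs(s,(0,60,20),(14,255,140),roi)
    if q:
        k=q[0].reshape(-1,2);print(n,"x",k[:,0].min(),k[:,0].max(),"y",k[:,1].min(),k[:,1].max())
for sx in (-1,1):
    P=[(sx*x,y,z) for x in(.062,.084) for y in(-.031,.031) for z in(0,.026)]
    q=np.array(f(s,base,15.6,P,[0,0],0));print("pred rail",sx,"x",q[:,0].min(),q[:,0].max(),"y",q[:,1].min(),q[:,1].max())
# screws top: observed crop px -> full
for u,v in ((625,427),(503,461),(527,27)):
    px=(100+(u-400+.5)/8-.5,168+(v+.5)/8-.5);print("screw obs",np.round(px,1),plane(t,px,zb+.066).round(4))
print("screw pred world",[ (p[:2]+Rm(15.65)@q).round(4).tolist() for q in((-.073,-.021),(-.073,.021),(.073,-.021))])
gr=cv2.cvtColor(t["frame"],cv2.COLOR_RGB2HSV)
m=((gr[:,:,1]<60)&(gr[:,:,2]>70)).astype(np.uint8)
print(gr[216:228,108:132,1])
```

```text
Lrail x 233 244 y 150 162
Rrail x 269 277 y 145 156
pred rail -1 x 233.2 243.1 y 149.1 162.9
pred rail 1 x 267.1 277.9 y 144.0 157.4
screw obs [127.7 220.9] [0.4613 0.2417 0.0997]
screw obs [112.4 225.2] [0.45   0.2829 0.0997]
screw obs [115.4 170.9] [0.6016 0.2825 0.0997]
screw pred world [[0.4604, 0.2423], [0.449, 0.2827], [0.601, 0.2816]]
[[108 108 110 112 108 109 113 113 111 110 110 110 108 108 108 110 109 110
  110 110 108 109 111 136]
 [109 111 109 110 113 113 112 114 110 108 110 109 109 109 111 111 106 110
  111 111 109 110 107 116]
 [107 111 107 108 112 114 111 110 109 112 109 112 110 110 108 107 110 111
  108 111 108 111 111 126]
 [103 112 111 113 106 110 115 112 108 105 110 111 109 111 111 111 111 108
  108 103 102 107 109 109]
 [ 96 114 111 111 110 110 111 112 113 112 110 115 107 111 110 110 109 107
   82  36  43  98 109 110]
 [ 77 108 109 114 112 109 113 116 110 110 116 107 114 112 112 111 113 104
   74  13  18  88 107 107]
 [ 66 107 110 111 108 112 112 113 111 112 110 114 112 113 112 106 114 107
   93  59  55  99 109 111]
 [ 38 105 105 106 106 108 107 111 112 108 110 109 110 112 116 109 109 105
  107  96  97 107 109 108]
 [ 16  94 111 103  75  68 103 109 111 108 106 111 110 111 109 112 107 114
  111 110 109 107 111 116]
 [ 12  77 106  88  28  24  90 108 106 108 112 109 114 114 113 109 111 117
  118 120 120 113 128 125]
 [  8  66 107 100  39  55  98 108 109 110 108 109 111 108 108 114 114 130
  127 142 146 133 139 155]
 [  0  40 105 107  88  94 110 110 113 109 110 104  88  89  72 114 133 170
  130 149 162 179 163 168]]
```

Run:
```python
from h import *
s=vision.capture("side");g=r.sense();p=g["tcp_pos"];zb=p[2]-.0628;print(p)
f=s["frame"].astype(int)
for v in (147,149,151): print(v,[tuple(x) for x in f[v,234:246]])
for v in (142,145): print(v,[tuple(x) for x in f[v,268:280]])
a=np.radians(15.5);R=np.array([[np.cos(a),-np.sin(a)],[np.sin(a),np.cos(a)]])
for x in(-.073,.073):
  for y in (-.021,.021): print(x,y,[proj(s,[*(p[:2]+R@[x,y]),zb+z]).round(2).tolist() for z in(0,.02,.045)])
```

```text
[0.52488258 0.28211957 0.09637641]
147 [(np.int64(149), np.int64(149), np.int64(150)), (np.int64(107), np.int64(105), np.int64(108)), (np.int64(99), np.int64(98), np.int64(100)), (np.int64(81), np.int64(81), np.int64(82)), (np.int64(98), np.int64(97), np.int64(99)), (np.int64(102), np.int64(101), np.int64(103)), (np.int64(77), np.int64(76), np.int64(77)), (np.int64(49), np.int64(59), np.int64(54)), (np.int64(43), np.int64(66), np.int64(54)), (np.int64(42), np.int64(64), np.int64(53)), (np.int64(68), np.int64(71), np.int64(50)), (np.int64(46), np.int64(66), np.int64(52))]
149 [(np.int64(90), np.int64(88), np.int64(89)), (np.int64(75), np.int64(73), np.int64(73)), (np.int64(71), np.int64(64), np.int64(63)), (np.int64(66), np.int64(58), np.int64(54)), (np.int64(98), np.int64(97), np.int64(98)), (np.int64(102), np.int64(101), np.int64(103)), (np.int64(76), np.int64(75), np.int64(77)), (np.int64(51), np.int64(56), np.int64(54)), (np.int64(37), np.int64(55), np.int64(45)), (np.int64(43), np.int64(65), np.int64(53)), (np.int64(41), np.int64(64), np.int64(52)), (np.int64(66), np.int64(69), n
[... 1223 characters left out ...]
.int64(44), np.int64(36)), (np.int64(54), np.int64(40), np.int64(31)), (np.int64(60), np.int64(46), np.int64(38)), (np.int64(96), np.int64(95), np.int64(96)), (np.int64(102), np.int64(101), np.int64(103)), (np.int64(77), np.int64(77), np.int64(77)), (np.int64(97), np.int64(97), np.int64(96)), (np.int64(97), np.int64(95), np.int64(96)), (np.int64(158), np.int64(155), np.int64(156)), (np.int64(160), np.int64(157), np.int64(158))]
-0.073 -0.021 [[239.44, 153.45], [239.4, 148.9], [239.35, 143.11]]
-0.073 0.021 [[236.33, 148.63], [236.26, 144.13], [236.18, 138.42]]
0.073 -0.021 [[274.3, 148.17], [274.51, 143.69], [274.77, 138.01]]
0.073 0.021 [[270.57, 143.57], [270.74, 139.15], [270.96, 133.54]]
```

Legs and screws put the shelf within about 1 mm of the base in x, about 2 mm too far in +y, and matching in yaw. I'll shift y by -2 mm and go down gently, watching the force.

```bash
python3 -m jog '{"rot":[[0,0,0],[0,0,0],[0,0,0],[0,0,0],[0,0,0],[0,0,0]],"delta_pos":[[0,-2,-3],[0,0,-3],[0,0,-2],[0,0,-2],[0,0,0],[0,0,0]],"grip":[50,50,50,50,50,50]}'
python3 -m jog '{"rot":[[0,0,0],[0,0,0],[0,0,0]],"delta_pos":[[0,0,-2],[0,0,-1],[0,0,0]],"grip":[50,50,50]}'
```

```text
time_s: 29.5
tcp_pos: [0.5245, 0.2798, 0.0852]
ee_rot: [[-0.963, -0.27, -0.0], [-0.27, 0.963, -0.0], [0.0, -0.0, -1.0]]
wrist_force: [-0.6, 0.5, -2.5]
gripper_width: 0.708
time_s: 29.75
tcp_pos: [0.5244, 0.2798, 0.0823]
ee_rot: [[-0.963, -0.27, -0.0], [-0.27, 0.963, -0.0], [0.0, -0.0, -1.0]]
wrist_force: [-0.5, 0.3, -2.6]
gripper_width: 0.709
```

The feet are already 6 mm below the rail tops with no contact force, so they're in the sockets. Continuing.

```bash
python3 -m jog '{"rot":[[0,0,0],[0,0,0],[0,0,0],[0,0,0],[0,0,0],[0,0,0]],"delta_pos":[[0,0,-3],[0,0,-3],[0,0,-2],[0,0,-2],[0,0,0],[0,0,0]],"grip":[50,50,50,50,50,50]}'
python3 -m jog '{"rot":[[0,0,0],[0,0,0],[0,0,0],[0,0,0]],"delta_pos":[[0,0,-1],[0,0,-1],[0,0,-1],[0,0,0]],"grip":[50,50,50,50]}'
```

```text
time_s: 30.25
tcp_pos: [0.5245, 0.2798, 0.0723]
ee_rot: [[-0.963, -0.27, -0.0], [-0.27, 0.963, -0.0], [0.0, -0.0, -1.0]]
wrist_force: [0.3, 0.7, -2.2]
gripper_width: 0.713
time_s: 30.58
tcp_pos: [0.5245, 0.2798, 0.0693]
ee_rot: [[-0.963, -0.27, -0.0], [-0.27, 0.963, -0.0], [0.0, -0.0, -1.0]]
wrist_force: [0.4, 0.0, -1.3]
gripper_width: 0.709
```

```bash
python3 -m jog '{"rot":[[0,0,0],[0,0,0],[0,0,0]],"delta_pos":[[0,0,-1],[0,0,0],[0,0,0]],"grip":[50,50,50]}'
python3 -m jog '{"rot":[[0,0,0],[0,0,0],[0,0,0],[0,0,0],[0,0,0],[0,0,0]],"delta_pos":[[0,0,0],[0,0,0],[0,0,0],[0,0,0],[0,0,0],[0,0,0]],"grip":[80,90,100,100,100,100]}'
python3 -m jog '{"rot":[[0,0,0],[0,0,0],[0,0,0],[0,0,0],[0,0,0],[0,0,0],[0,0,0],[0,0,0],[0,0,0],[0,0,0]],"delta_pos":[[0,0,8],[0,0,20],[0,0,30],[0,0,30],[0,0,30],[0,0,30],[-30,0,0],[-38,-5,0],[-38,-5,0],[-20,0,0]],"grip":[100,100,100,100,100,100,100,100,100,100]}'
python3 -m jog '{"rot":[[0,0,0],[0,0,0]],"delta_pos":[[0,0,0],[0,0,0]],"grip":[100,100]}'
python3 - <<'E'
from h import *
t=vision.capture("top");s=vision.capture("side")
W=np.zeros((560,800,3),np.uint8)
W[:,:400]=cv2.resize(s["frame"][120:232,225:305,::-1],(400,560),interpolation=2)
W[:,400:]=cv2.resize(t["frame"][168:238,100:150,::-1],(400,560),interpolation=2)
cv2.imwrite("pics/m10.png",np.clip(W*1.5,0,255).astype(np.uint8))
cv2.imwrite("pics/full.png",np.hstack([t["frame"][:,:,::-1][130:260,90:300]]))
h=hsv(t)
for n,lo,hi,roi in (("white",(0,0,150),(180,40,255),(225,185,250,215)),):
    for q in blobs(t,lo,hi,roi)[:2]: print(n,cv2.minAreaRect(q))
E
```

```text
time_s: 30.83
tcp_pos: [0.5247, 0.2799, 0.0688]
ee_rot: [[-0.963, -0.27, 0.0], [-0.27, 0.963, 0.0], [-0.0, 0.0, -1.0]]
wrist_force: [0.6, -0.3, -0.5]
gripper_width: 0.712
time_s: 31.33
tcp_pos: [0.5246, 0.2799, 0.0686]
ee_rot: [[-0.963, -0.27, 0.0], [-0.27, 0.963, 0.0], [-0.0, 0.0, -1.0]]
wrist_force: [0.4, -0.5, -0.5]
gripper_width: 0.987
time_s: 32.17
tcp_pos: [0.3954, 0.2681, 0.2171]
ee_rot: [[-0.963, -0.27, -0.001], [-0.27, 0.963, 0.0], [0.001, 0.0, -1.0]]
wrist_force: [0.8, 0.1, -1.6]
gripper_width: 1.002
time_s: 32.33
tcp_pos: [0.398, 0.27, 0.2178]
ee_rot: [[-0.962, -0.272, 0.002], [-0.272, 0.962, 0.002], [-0.002, 0.001, -1.0]]
wrist_force: [-0.0, 0.4, -0.3]
gripper_width: 0.997
white ((238.5, 199.5), (9.0, 9.0), 90.0)
```

View pics/m10.png

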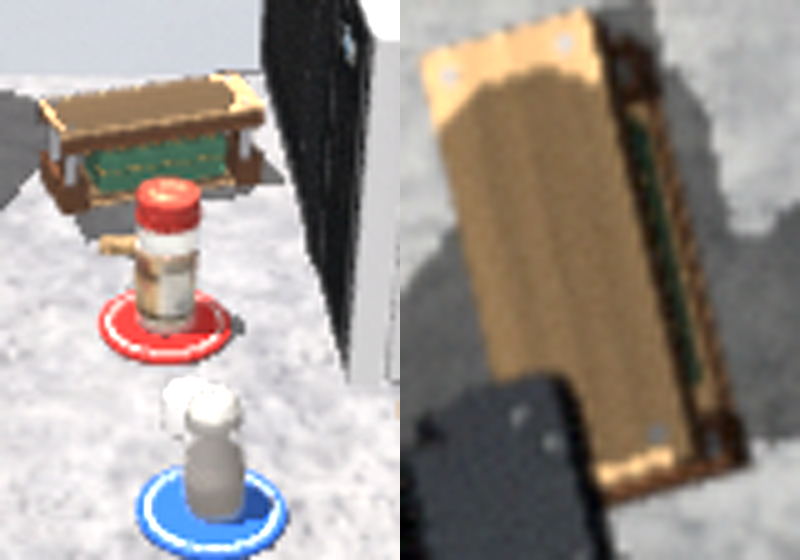

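The shelf sits level over the tin with its legs in the rails, and the jar and shaker stand on their coasters. I'll run one numeric check before handing in.

Run:
```python
from h import *
t=vision.capture("top");s=vision.capture("side")
f=lambda u,v:plane(t,(100+(u-400+.5)/8-.5,168+(v+.5)/8-.5),.072)[:2]
a,b,c=f(448,77),f(565,43),f(657,432);print("shelf centre",((a+c)/2).round(4),"legs",np.linalg.norm(a-b).round(4),np.linalg.norm(b-c).round(4),"yaw",np.degrees(np.arctan2(*(b-c)[::-1])).round(2))
# undersides seen from the side
for n,u,v in (("jar",167,322),("shaker",215,508)):
    print(n,"front foot",plane(s,(225+u/5-.4,120+v/5-.4),.006).round(4))
o=cv2.cvtColor(cv2.imread("pics/top0.png"),cv2.COLOR_BGR2RGB)
for n,roi,lo,hi in (("timer",(302,165,322,200),(50,50,60),(95,255,255)),("cap",(225,185,250,215),(0,0,150),(180,40,255)),("peg",(158,185,176,222),(8,60,70),(28,255,255))):
    print(n,[np.round(cv2.minAreaRect(np.vstack(blobs({"frame":x},lo,hi,roi,3)))[0],1).tolist() if blobs({"frame":x},lo,hi,roi,3) else None for x in (o,t["frame"])])
```

```text
shelf centre [0.5258 0.2807] legs 0.0431 0.1455 yaw 15.68
jar front foot [0.5211 0.0629 0.006 ]
shaker front foot [ 0.5367 -0.1533  0.006 ]
timer [[312.4, 183.0], [312.3, 183.4]]
cap [[238.5, 199.5], [238.5, 199.5]]
peg [[164.1, 205.0], [164.2, 205.0]]
```

```bash
python3 -c "
from station import finish_job
print(finish_job())"
```

```text
the job is handed in; nothing more can be done
None
```

I placed the jar on the red coaster, the shaker on the blue one, the tin on the base floor and the shelf over it, in that order. I handed the job in after about 33 s of robot time; no verdict came back.

**Last checks:**
- **Shelf:** the camera puts its centre at (0.526, 0.281) and its yaw at 15.7°, against (0.5255, 0.280) and 15.6° measured for the base. The tool stopped at the expected fully-down height, TCP z 0.0688 m, with almost no contact force on the way in.
- **Jar and shaker:** both stand upright. They measure within about 2 mm of their coaster centres, though I picked those two points by eye in the side view.
- **Tin:** it lies about 2.5 mm off the base centre along its length and is aligned with it. I measured this before the shelf went on.
- **Timer, cap and peg:** their image positions moved at most 0.4 pixel (about 1 mm) from the start.

**Disagreements:**
- **Top camera against robot:** they differed by about 1.5 mm at the base.
- **Side view against top view:** they differed by up to about 2 mm in x in most places. The red coaster, partly hidden in the side view, was off by about 4 mm in x and 7 mm in y, so I used the top view for it.

I corrected the shelf by 2 mm in y before inserting it.

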